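# Hang the lamp on the photo rail and lock its cam lever

### The job

Get the little hook-on lamp ready to light the hole punch for a photo: with its cam lever still open, hook it over the square bar at least a hand's breadth to one side of the index flag, so that it is never brought down over the hole punch, and slide it along the bar until its hook is centred on the flag. There, squeeze the cam lever fully shut against the grip block, and finish still squeezing lever and block between the fingers, with the lamp on its mark. Leave the hole punch where it stands.

Things in the scene. Friction and masses are not known exactly. Their poses are not given: they have to be found in the camera images.
- rail: Lighting rail, fixed: horizontal square aluminium bar 20 x 20 mm, 440 mm long along its y axis, top face 220 mm above the desk, on two 14 mm posts at y = -200 and +200 mm with 100 x 60 mm foot plates. Nothing on the rail stands above the bar. Origin: on the desk under the bar's middle; +x points away from the robot (far side).
- bar_mid (a point): Centre of the bar's top face.
- flag: Index flag, fixed: thin bent dark steel clip under the bar; its 12 mm wide round-ended finger comes out on the far side and turns up 42 mm behind the bar's middle line, to 7 mm above the bar's top. The hook slides past between bar and finger. Origin: on the desk under the bar's middle line, at the flag's place along the bar; axes as the rail's.
- flag_tip (a point): Tip of the index flag (42 mm beyond the bar's middle line, 7 mm above the bar's top face).
- hanger: Hook-on lamp, loose, 0.26 to 0.37 kg, stands upright on its white puck lamp (64 mm across, 26 mm high). Origin: centre of the puck's underside, z up, +x the side of the hook's lip. A flat leg (40 mm wide in y, at x = -17 to -11 mm) rises from the puck and bends at z = 88 mm into an 8 mm thick roof reaching to x = +17 mm. With the lever open it slides easily along the bar.
- hook_lip (a point): Lower edge of the hook's flared lip, at hanger x = 16 mm, z = 71 mm (5 mm of lead-in). The throat for the bar is 22 mm wide (x = -11 to +11 mm); 45 mm of height lies free between lip and puck, so the lamp goes on from the robot's side: leg to the robot, 18 to 40 mm above its seated height, in +x until the bar is under the roof, then down.
- hanger_seat (a point): Centre of the roof's underside, 88 mm above the hanger's origin; lies on the middle of the bar's top when the lamp is hung (1 mm of play either way across). Moved on in +x, the leg meets the bar's near face when this point is 1 mm past the bar's middle line.
- grip: Black upright grip block on the hanger's roof, 18 (x) x 26 (y) x 46 (z) mm, upper edge at hanger z = 142 mm. Origin: centre of its underside, at hanger x = -2 mm, z = 96 mm; axes as the hanger's.
- cam (a joint): Cam lever of the hanger: 0 = fully open (leans 0.5 rad away from the grip block, towards hanger -x), 0.5 = fully shut (upright, flat against the block's -x face, its outer face at hanger x = -18 to -21 mm). Pivot along hanger y at x = -17.5 mm, z = 74 mm. A stiff hinge (about 0.1 N m) that stays where it is left.
- lever: Lever handle, 16 mm wide (y), 9 mm thick, reaching 58 mm from the pivot. Origin on the pivot. Lever and block together measure about 54 mm across x when open and 28 mm when shut.
- lever_tip (a point): End of the lever handle.
- nose: Steel nose of the cam, inside the leg's window; as the lever shuts it comes through and presses on the bar's near face. Origin on the pivot.
- punch: Hole punch, loose, 98 x 105 x 61 mm, standing under the bar beneath the flag, set up to be photographed. Origin: centre of its underside. It must stay where it stands.

How it is judged:
By the outcome, as a careful person would: the job done as asked, in the order asked, and still so for the second after the job is handed in, while the arm keeps its last pose, push and grip.
It also fails if it takes over 46 s, if anything falls off the work surface, if the arm or the gripper's body presses on something with over 40 N, if the wrist force passes 120 N, or if a joint passes its speed limit or range.

### The arm

A 6-joint arm with a two-finger parallel gripper is mounted at the origin on a cart in front of the work surface, level with it; the furniture and walls round the work are solid. World frame = base frame: x ahead of the robot, y to its left, z up, the work surface at z = 0. Lengths are in m, angles in rad, forces in N, time in s.
With the tool pointing down it reaches from about 0.3 to 0.95 m from the base axis. Payload 3.1 kg.
Tool frame: the origin (TCP) lies between the finger pads; the fingertips stand 11 mm ahead of it and the grasp point (between the pads) lies 8 mm behind it; z points along the fingers, y is the line along which they close (so a half turn about z gives the same grasp; the last joint's range is limited). The gripper opens to 85 mm and grips with 20 to 120 N. Pads are 22 mm wide; open, the fingers measure 114 mm over their backs; the gripper's body (76 mm by 85 mm) begins 54 mm behind the grasp point. The pads swing forward as they close: fully open they stand 13 mm farther back than shut.
Start: joints at [0.736, 0.308, 1.634, -0, 1.2, -0.07], TCP at [0.433, 0.451, 0.242] pointing down, gripper open.
Joint ranges: [-3.06, 3.06], [-0.79, 1.96], [0.05, 2.63], [-1.19, 4.34], [0.05, 2.64], [-2.94, 2.94]. Speed limits (rad/s): [2.79, 2.79, 3.14, 3.14, 3.14, 3.14].

### API

Orientations are given as a rotation vector (axis times angle).
In Python, from rig import manip gives the robot as it stands.
- The arm moves only by the tool step_arm, never from a script. Its argument "plan" is a list of rows, each an object of numbers: "hand": the opening, from 0 (shut) to 1 (fully open); "x", "y", "z": the shift along the tool's x, y, z scaled (see below); "spin": the turn about the tool's z scaled (see below). A call has 1 to 12 rows; each row shifts and turns the commanded pose from where the row before left it, along the tool's axes as they then stand; what a row does not reach is not made up. The controller multiplies each number of a shift by 0.025 m and each number of a turn by 8 degrees. A row lasts 1/10 s, in which the tool goes at most 50 mm and 8.59 degrees, less where a joint would pass 70% of its speed; a pose out of reach is approached as far as the arm can. A call with a number of a shift or a turn outside -1 to 1 is refused whole. A call with a gripper value outside its range is refused whole. The fingers move at their own pace and stop on an object; "newtons" is the grip in N (left out, the last holds). Time passes only in rows, so rows that do not move let the fingers close. It gives the time, the measured TCP pose, the force, the opening and the grip force at its end, in the units of the state.
- manip.state(): the state, without advancing time (a new reading comes with each control period).
- manip.read_camera(name): name is "scene" or "top" or "wrist"; returns a dict with "pixels" (400x640x3 uint8, red, green, blue), "z_map" (400x640 float32, m along the optical axis (not along the pixel's ray), 0 where there is no reading), "fovy" (degrees; the focal length in pixels is half the picture's height over the tangent of half this angle, whatever the lens; pixels are square), "cx", "cy" (the principal point, pixels), "k1" (the pictures are not rectified: a ray, as slopes to the right and down, at radius r is drawn at 1 + k1 r^2 times it, then the intrinsics apply), "rvec" (rotation vector, rad) and "tvec" (3), from world to camera coordinates, as OpenCV has them; the wrist camera has in their place "hand_eye" (4x4, takes a point from camera to tool coordinates, whose origin is the TCP and whose axes are the flange's). Camera axes: x right, y down, z forward; pixel columns grow to the right and rows downward; lengths in m; the calibration is good to about 2 mm. A picture is of the moment at which its call begins: read the wrist's pose just before it.
- manip.close_job(): hands the job in; it is judged then, once.
The state is a dict: "clock": time; "qpos": joint angles; "joint_velocities": joint speeds; "effort": joint torques, N m; "ee_pos": TCP position; "tool_rot": TCP orientation; "force": force on the tool from outside, world axes, zero at the start; "torque": the same for the moment, N m; "gripper_width": finger opening in m; "grip_force": force on a finger pad.
Only numpy, scipy, OpenCV 4.12 (cv2) and the standard library are available. Lean on these libraries where they do the work, as an engineer would, in place of code of your own. Each camera call takes 0.05 s, during which the arm holds its last target. There are 200 camera calls.

## Working session

There is one attempt and no reset: what is moved stays moved. The work goes in short steps, Python scripts to look and compute and a tool call to move; the robot and the scene stay as the last step left them, time stands still between calls to the robot, and variables do not carry over. Pictures are saved under pics/ and viewed, at most 12 in all, crops included, and the job is handed in when it is done.

Besides the shell and the picture viewer there is one more tool, called after "Emit:" in YAML: its name, and indented under it one key for each argument. step_arm: Moves the arm, as the interface text tells. Its arguments: {"type":"object","properties":{"plan":{"type":"array"},"newtons":{"type":"number"}},"required":["plan"]}

```bash
mkdir -p pics
cat > h.py <<'E'
import numpy as np, cv2
from rig import manip
from scipy.spatial.transform import Rotation as R
def cam(n):
    s=manip.state(); c=manip.read_camera(n); h=c['pixels'].shape[0]
    c['f']=h/2/np.tan(np.radians(c['fovy'])/2)
    if 'rvec' in c:
        Rm=R.from_rotvec(np.ravel(c['rvec'])).as_matrix(); c['Rw']=Rm.T; c['o']=-Rm.T@np.ravel(c['tvec'])
    else:
        T=np.array(c['hand_eye']); Rt=R.from_rotvec(s['tool_rot']).as_matrix()
        c['Rw']=Rt@T[:3,:3]; c['o']=Rt@T[:3,3]+np.array(s['ee_pos'])
    return c
def rays(c,uv):
    uv=np.atleast_2d(np.array(uv,float)); d=(uv-[c['cx'],c['cy']])/c['f']; p=d.copy()
    for _ in range(20): p=d/(1+c['k1']*(p**2).sum(1,keepdims=True))
    return np.c_[p,np.ones(len(p))]
def depthpts(c,uv):
    uv=np.atleast_2d(uv).astype(int); z=c['z_map'][uv[:,1],uv[:,0]]
    return (rays(c,uv)*z[:,None])@c['Rw'].T+c['o']
def onplane(c,uv,z,ax=2):
    d=rays(c,uv)@c['Rw'].T; return c['o']+d*((z-c['o'][ax])/d[:,ax])[:,None]
def cloud(c):
    h,w=c['z_map'].shape; v,u=np.mgrid[:h,:w]; uv=np.c_[u.ravel(),v.ravel()]
    P=depthpts(c,uv); P[c['z_map'].ravel()==0]=np.nan; return P.reshape(h,w,3)
def save(c,n): cv2.imwrite(f'pics/{n}.png',c['pixels'][:,:,::-1])
E
python3 - <<'E'
from h import *
s=manip.state(); print({k:np.round(v,3) for k,v in s.items()})
for n in ['scene','top','wrist']:
    c=cam(n); save(c,n+'0'); np.save(n+'0.npy',cloud(c)); print(n,c['f'],c['o'],c['k1'])
a=[cv2.imread(f'pics/{n}0.png') for n in ['scene','top']]
E
```

```text
{'clock': np.float64(0.0), 'qpos': array([ 0.736,  0.309,  1.635, -0.   ,  1.2  , -0.07 ]), 'joint_velocities': array([ 0.   , -0.   , -0.002,  0.   ,  0.002, -0.001]), 'effort': array([ 0.0000e+00, -4.1525e+01, -2.7667e+01, -0.0000e+00,  1.0000e-02,
       -0.0000e+00]), 'ee_pos': array([0.432, 0.45 , 0.241]), 'tool_rot': array([-1.172, -2.914,  0.003]), 'force': array([-0.304, -0.206,  1.015]), 'torque': array([ 0.002, -0.037, -0.037]), 'grip_force': np.float64(0.0), 'gripper_width': np.float64(0.086)}
scene 409.49282332875543 [ 0.12594496 -0.38874735  0.76161893] -0.06391673907487098
top 504.9501499396544 [0.41903689 0.0494441  1.1372189 ] 0.0037049795606840675
wrist 349.7011401765548 [0.3759239  0.50403899 0.37298287] 0.014252181602393636
```

View pics/scene0.png

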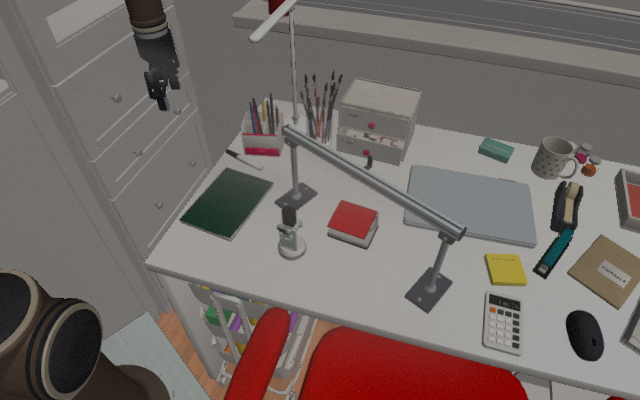

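View pics/top0.png

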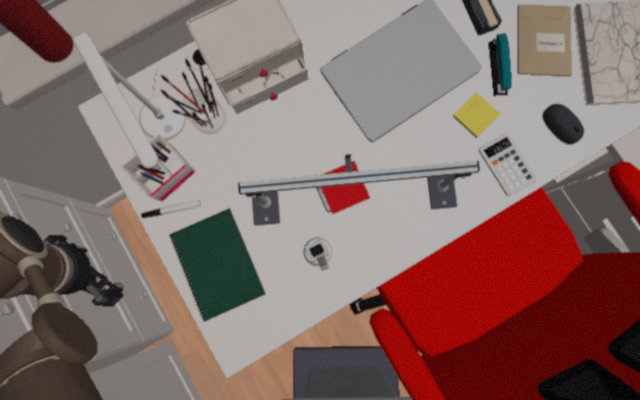

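The scene view shows the lamp at (290,235) near the left post, the bar from (285,130) to (460,232) and the flag at (368,160). In the top view, the bar runs (240,187)–(478,168), the flag is at (348,160), the punch at (343,187) and the lamp at (318,250) with its lever pointing to (323,264).

Run:
```python
from h import *
P={n:np.load(n+'0.npy') for n in ['scene','top']}
for n in P:
    Q=P[n].reshape(-1,3); I=cv2.imread(f'pics/{n}0.png').reshape(-1,3).astype(int)
    m=(abs(Q[:,2]-0.22)<0.007)&(abs(Q[:,0]-.58)<.2)&(abs(Q[:,1])<.4)
    B=Q[m]; print(n,'bar',len(B),B.min(0),B.max(0))
    # robust line fit
    vx,vy,x0,y0=cv2.fitLine(B[:,:2].astype(np.float32),cv2.DIST_HUBER,0,.002,.01).ravel()
    d=np.array([vx,vy]); nn=np.array([-vy,vx])
    r=(B[:,:2]-[x0,y0])@nn; k=abs(r)<.014; t=(B[k,:2]-[x0,y0])@d
    print(' dir',d,'pt',x0,y0,'across pct',np.percentile(r,[0,2,50,98,100]),'along',t.min(),t.max(),'mid',[x0,y0]+d*(t.min()+t.max())/2, 'z',np.median(B[k,2]))
    # lamp
    c0=(P[n][250,318] if n=='top' else P[n][235,288]); print(' lamp px',c0)
    L=Q[(abs(Q[:,0]-c0[0])<.08)&(abs(Q[:,1]-c0[1])<.08)&(Q[:,2]>.008)]
    for a,b in [(.008,.02),(.02,.035),(.035,.085),(.085,.1),(.1,.13),(.125,.137),(.137,.15)]:
        S=L[(L[:,2]>a)&(L[:,2]<b)]
        if len(S)>3: print('  ',a,b,len(S),S.mean(0).round(4),S[:,:2].min(0).round(4),S[:,:2].max(0).round(4))
    red=(I[:,2]>120)&(I[:,1]<60)&(I[:,0]<60)&(abs(Q[:,0]-.6)<.12)&(Q[:,2]<.09)&(Q[:,2]>.01)&(abs(Q[:,1])<.25)
    S=Q[red]; print(' punch',len(S),S.min(0),S.max(0),S.mean(0))
for n,f in [('top',2.0),('scene',2.0)]: pass
t=cv2.imread('pics/top0.png')[140:290,230:400]; s=cv2.imread('pics/scene0.png')[120:270,260:430]
cv2.imwrite('pics/crop.png',np.vstack([np.hstack([cv2.resize(a,None,fx=2.3,fy=2.3,interpolation=cv2.INTER_CUBIC) for a in (t,s)])]))
```

```text
scene bar 2129 [ 0.56980418 -0.23203525  0.2130035 ] [0.77637431 0.36376863 0.22674987]
 dir [ 0.06419719 -0.99793726] pt 0.59319985 -0.018898861 across pct [-0.00989077 -0.00762654  0.00085799  0.01525337  0.20736279] along -0.23344258175868232 0.2136041674447831 mid [ 0.59256306 -0.00900012] z 0.2204583892569555
 lamp px [0.45293898 0.06154586 0.08000349]
   0.008 0.02 109 [0.456  0.0554 0.0146] [0.4374 0.0402] [0.4985 0.0957]
   0.02 0.035 275 [0.4643 0.0635 0.026 ] [0.4387 0.0428] [0.4994 0.1009]
   0.035 0.085 212 [0.4553 0.0647 0.0604] [0.4424 0.0489] [0.4921 0.085 ]
   0.085 0.1 130 [0.4669 0.0639 0.0947] [0.444  0.0503] [0.4914 0.0927]
   0.1 0.13 177 [0.4543 0.0638 0.117 ] [0.4269 0.0496] [0.4793 0.0813]
   0.125 0.137 72 [0.4533 0.0643 0.1297] [0.4295 0.0496] [0.4759 0.0813]
   0.137 0.15 99 [0.4655 0.0724 0.1419] [0.455  0.0598] [0.477  0.0858]
 punch 987 [ 0.54852036 -0.04026874  0.05070718] [0.65805332 0.06148704 0.06451484] [0.59672509 0.00926285 0.05899026]
top bar 2758 [ 0.56856131 -0.23081379  0.21303145] [0.63737518 0.21534568 0.22666024]
 dir [ 0.07549103 -0.997146
[... 170 characters left out ...]
00783275] z 0.22043361347945806
 lamp px [0.46517749 0.07018021 0.14293151]
   0.008 0.02 53 [0.4678 0.0733 0.0171] [0.4359 0.0439] [0.4999 0.1061]
   0.02 0.035 205 [0.4694 0.075  0.0246] [0.4381 0.0442] [0.4994 0.1059]
   0.035 0.085 42 [0.454  0.0696 0.0788] [0.4412 0.0508] [0.4852 0.0903]
   0.085 0.1 187 [0.4669 0.0739 0.0952] [0.4448 0.0507] [0.4898 0.098 ]
   0.1 0.13 95 [0.4429 0.0626 0.1161] [0.4263 0.0511] [0.4895 0.0915]
   0.125 0.137 36 [0.4412 0.0628 0.1292] [0.4282 0.0511] [0.4735 0.0883]
   0.137 0.15 114 [0.466  0.0738 0.1422] [0.4555 0.0604] [0.477  0.0878]
 punch 940 [ 0.55048309 -0.03788512  0.05092017] [0.65953237 0.06146626 0.06653931] [0.59119279 0.01360901 0.05849996]
```

View pics/crop.png

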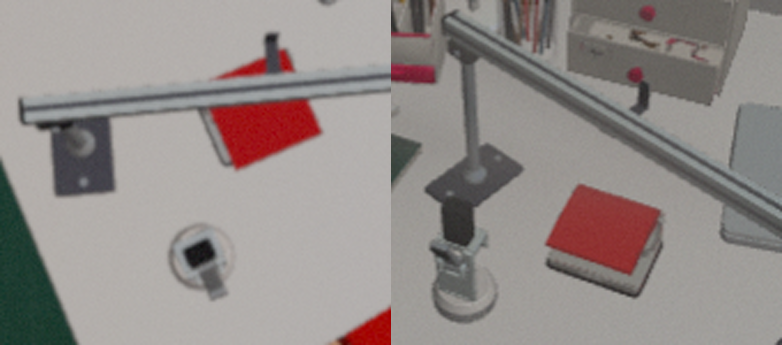

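The crops show the flag finger at about (271,40) left / (643,97) right, beyond the bar. The lamp's black block and lever point towards the robot, yawed by about 20°. I'll refine the flag, block and lever positions.

Run:
```python
from h import *
mid=np.array([.5950,-.0078]); ry=np.array([-.0755,.9971]); rx=np.array([.9971,.0755])
for n in ['top','scene']:
    P=np.load(n+'0.npy'); Q=P.reshape(-1,3); I=cv2.imread(f'pics/{n}0.png').reshape(-1,3).astype(int)
    r=np.c_[(Q[:,:2]-mid)@rx,(Q[:,:2]-mid)@ry,Q[:,2]]
    m=(r[:,0]>.014)&(r[:,0]<.06)&(abs(r[:,1])<.15)&(Q[:,2]>.18)&(Q[:,2]<.235)
    S=r[m]; print(n,'flag',len(S),S.mean(0),np.percentile(S,[5,50,95],axis=0).round(4).tolist())
    d=m&(I.max(1)<100); S=r[d]; print('  dark',len(S),S.mean(0),S.min(0),S.max(0))
    l=(abs(Q[:,0]-.466)<.06)&(abs(Q[:,1]-.07)<.05)
    g=l&(Q[:,2]>.137)&(Q[:,2]<.15); print('  grip',cv2.minAreaRect(Q[g][:,:2].astype(np.float32)*1000), Q[g].mean(0))
    a=np.radians(24); c,s=np.cos(a),np.sin(a)
    lv=l&(Q[:,2]>.09)&(Q[:,2]<.132)&(((Q[:,:2]-[.466,.0738])@[c,s])<-.014)
    B=Q[lv]; v=cv2.fitLine(B[:,:2].astype(np.float32),cv2.DIST_HUBER,0,.002,.01).ravel(); print('  lever yaw',np.degrees(np.arctan2(v[1],v[0])),B.mean(0),len(B))
    k=l&(Q[:,2]>.088)&(Q[:,2]<.1); print('  roof',cv2.minAreaRect(Q[k][:,:2].astype(np.float32)*1000))
```

```text
top flag 119 [0.03094149 0.01576815 0.20416536] [[0.0163, 0.0104, 0.1974], [0.0315, 0.0157, 0.2007], [0.0421, 0.021, 0.2252]]
  dark 86 [0.03101362 0.01582387 0.20362584] [0.01654171 0.01069939 0.19563712] [0.04215036 0.02075879 0.22559883]
  grip ((466.0546875, 73.71702575683594), (17.62737274169922, 25.59584617614746), 21.80121421813965) [0.46595637 0.07376764 0.14222012]
  lever yaw 30.954924 [0.43937786 0.06217982 0.11410559] 98
  roof ((464.7511291503906, 73.11117553710938), (40.909202575683594, 39.7234992980957), 23.595991134643555)
scene flag 79 [0.04060969 0.01514996 0.21018504] [[0.0321, 0.0098, 0.1996], [0.0421, 0.015, 0.2082], [0.0443, 0.0203, 0.2258]]
  dark 70 [0.04103729 0.01465935 0.21056644] [0.03132649 0.00887607 0.19867992] [0.04578096 0.02216462 0.22702413]
  grip ((465.8821105957031, 73.12864685058594), (18.082122802734375, 24.873220443725586), 28.90220069885254) [0.46549787 0.07235038 0.14187742]
  lever yaw -10.960516 [0.43778523 0.05597224 0.117442  ] 67
  roof ((464.5262756347656, 67.1056900024414), (37.81338119506836, 42.99382400512695), 50.6687126159668)
```

Emit:
step_arm:
  plan:
    - {"x":-0.95,"y":-0.827}
    - {"x":-0.95,"y":-0.827}
    - {"x":-0.95,"y":-0.827}
    - {"x":-0.95,"y":-0.827}
    - {"x":-0.95,"y":-0.827}
    - {"x":-0.95,"y":-0.827}
    - {"x":-0.95,"y":-0.827}
    - {"x":-0.95,"y":-0.827}
    - {"x":-0.95,"y":-0.827}
    - {"x":-0.95,"y":-0.827}
    - {"x":-0.95,"y":-0.827}
    - {"x":-0.94,"y":-0.827}

```text
validation failed for argument at $.pl...
```

Emit:
step_arm:
  plan:
    - {"hand":1,"spin":-0.9}
    - {"spin":-0.9}
    - {"spin":-0.9}
    - {"spin":-0.9}
    - {"spin":-0.9}
    - {"spin":-0.9}
    - {"spin":-0.9}
    - {"spin":-0.9}
    - {"spin":-0.9}
    - {}

```text
validation failed for argument at $.pl...
```

```bash
cat >> h.py <<'E'
def tool(s=None):
    s=s or manip.state(); M=R.from_rotvec(s['tool_rot']).as_matrix()
    print('clk',round(float(s['clock']),2),'p',np.round(s['ee_pos'],4),'yawY',round(float(np.degrees(np.arctan2(M[1,1],M[0,1]))),2),'tilt',M[:2,2].round(4),'w',round(float(s['gripper_width']),4),'gf',round(float(s['grip_force']),1),'F',np.round(s['force'],1),'q',np.round(s['qpos'],2)); return s,M
def go(target,yaw):
    s,M=tool(); d=M.T@(np.array(target)-s['ee_pos']); y=np.degrees(np.arctan2(M[1,1],M[0,1]))
    print('units xyz',(d/.025).round(3),'spin',round(float((y-yaw)/8),3))
E
python3 - <<'E'
from h import *
s,M=tool(); c=cam('wrist'); save(c,'w1'); Q=cloud(c).reshape(-1,3)
l=(abs(Q[:,0]-.466)<.06)&(abs(Q[:,1]-.074)<.05)
g=l&(Q[:,2]>.135)&(Q[:,2]<.15)
print(g.sum(), cv2.minAreaRect(Q[g][:,:2].astype(np.float32)*1000) if g.sum()>5 else 0)
k=l&(Q[:,2]>.09)&(Q[:,2]<.1); print(k.sum(),cv2.minAreaRect(Q[k][:,:2].astype(np.float32)*1000) if k.sum()>5 else 0)
go([.466,.0737,.114],112)
E
```

```text
clk 0.15 p [0.4323 0.4505 0.2413] yawY 46.18 tilt [-0.0013 -0.0012] w 0.0854 gf 0.0 F [ 0.2 -0.3 -0.2] q [ 0.74  0.31  1.63  0.    1.2  -0.07]
0 0
0 0
clk 0.2 p [0.4324 0.4506 0.2415] yawY 46.18 tilt [-0.0011 -0.001 ] w 0.0854 gf 0.0 F [ 0.  -0.1 -1.2] q [ 0.74  0.31  1.63 -0.    1.2  -0.07]
units xyz [-11.409  -9.939   5.113] spin -8.227
```

View pics/w1.png

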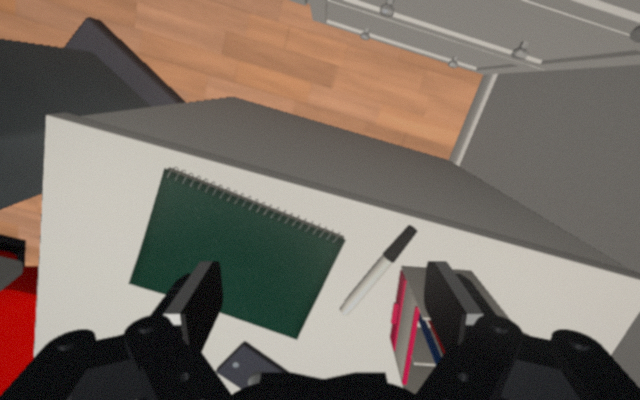

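The moves were refused, so the arm hasn't moved; this picture only shows the desk edge and notebook. The rows probably need every field, so I'll give them all.

Emit:
step_arm:
  plan:
    - {"hand":1,"x":-0.95,"y":-0.827,"z":0,"spin":0}
    - {"hand":1,"x":-0.95,"y":-0.827,"z":0,"spin":0}
    - {"hand":1,"x":-0.95,"y":-0.827,"z":0,"spin":0}
    - {"hand":1,"x":-0.95,"y":-0.827,"z":0,"spin":0}
    - {"hand":1,"x":-0.95,"y":-0.827,"z":0,"spin":0}
    - {"hand":1,"x":-0.95,"y":-0.827,"z":0,"spin":0}
    - {"hand":1,"x":-0.95,"y":-0.827,"z":0,"spin":0}
    - {"hand":1,"x":-0.95,"y":-0.827,"z":0,"spin":0}
    - {"hand":1,"x":-0.95,"y":-0.827,"z":0,"spin":0}
    - {"hand":1,"x":-0.95,"y":-0.827,"z":0,"spin":0}
    - {"hand":1,"x":-0.95,"y":-0.827,"z":0,"spin":0}
    - {"hand":1,"x":-0.95,"y":-0.827,"z":0,"spin":0}

```text
clock: 1.4
ee_pos: [0.4664, 0.0733, 0.2422]
tool_rot: [1.172, 2.915, -0.0]
force: [1.3, -0.4, -0.5]
gripper_width: 0.0854
grip_force: 0.0
```

Emit:
step_arm:
  plan:
    - {"hand":1,"x":0,"y":0,"z":0,"spin":-0.9}
    - {"hand":1,"x":0,"y":0,"z":0,"spin":-0.9}
    - {"hand":1,"x":0,"y":0,"z":0,"spin":-0.9}
    - {"hand":1,"x":0,"y":0,"z":0,"spin":-0.9}
    - {"hand":1,"x":0,"y":0,"z":0,"spin":-0.9}
    - {"hand":1,"x":0,"y":0,"z":0,"spin":-0.9}
    - {"hand":1,"x":0,"y":0,"z":0,"spin":-0.9}
    - {"hand":1,"x":0,"y":0,"z":0,"spin":-0.9}
    - {"hand":1,"x":0,"y":0,"z":0,"spin":-0.9}
    - {"hand":1,"x":0,"y":0,"z":0,"spin":-0.13}
    - {"hand":1,"x":0,"y":0,"z":0,"spin":0}

```text
clock: 2.5
ee_pos: [0.4665, 0.0746, 0.2422]
tool_rot: [0.597, -3.084, -0.0]
force: [-0.9, -0.3, -0.5]
gripper_width: 0.0854
grip_force: 0.0
```

Run:
```python
from h import *
c=cam('wrist'); save(c,'w2'); Q=cloud(c).reshape(-1,3)
l=(abs(Q[:,0]-.466)<.06)&(abs(Q[:,1]-.074)<.05)
for a,b in [(.135,.15),(.09,.1),(.02,.03)]:
    g=l&(Q[:,2]>a)&(Q[:,2]<b)
    print(g.sum(), cv2.minAreaRect(Q[g][:,:2].astype(np.float32)*1000) if g.sum()>5 else 0)
go([.466,.0737,.114],112)
```

```text
921 ((467.8594055175781, 71.77169799804688), (18.452428817749023, 25.757226943969727), 24.03608512878418)
773 ((466.5402526855469, 71.29469299316406), (40.54269790649414, 40.10276794433594), 23.2579345703125)
650 ((462.5883483886719, 70.34963989257812), (46.62826919555664, 61.051666259765625), 16.676891326904297)
clk 2.55 p [0.4665 0.0746 0.2422] yawY 111.9 tilt [-0.0001 -0.    ] w 0.0851 gf 0.0 F [ 0.3 -0.  -0.7] q [ 0.07  0.01  1.98  0.    1.15 -1.89]
units xyz [ 0.033 -0.026  5.129] spin -0.012
```

View pics/w2.png

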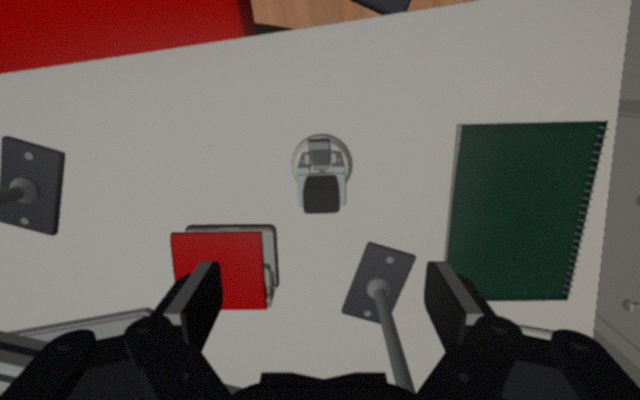

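The wrist view shows the lamp centred between the fingers: block at (322,195), lever at (320,152). Next come the descent and grasp.

Emit:
step_arm:
  plan:
    - {"hand":1,"x":0,"y":-0.1,"z":0.2,"spin":-0.14}
    - {"hand":1,"x":0,"y":0,"z":0.8,"spin":0}
    - {"hand":1,"x":0,"y":0,"z":0.8,"spin":0}
    - {"hand":1,"x":0,"y":0,"z":0.8,"spin":0}
    - {"hand":1,"x":0,"y":0,"z":0.8,"spin":0}
    - {"hand":1,"x":0,"y":0,"z":0.8,"spin":0}
    - {"hand":1,"x":0,"y":0,"z":0.6,"spin":0}
    - {"hand":1,"x":0,"y":0,"z":0.35,"spin":0}
    - {"hand":1,"x":0,"y":0,"z":0,"spin":0}

```text
clock: 3.45
ee_pos: [0.4664, 0.0721, 0.1121]
tool_rot: [0.629, -3.075, -0.001]
force: [-1.2, -0.1, -0.0]
gripper_width: 0.0855
grip_force: 0.0
```

Emit:
step_arm:
  newtons: 45
  plan:
    - {"hand":0,"x":0,"y":0,"z":0,"spin":0}
    - {"hand":0,"x":0,"y":0,"z":0,"spin":0}
    - {"hand":0,"x":0,"y":0,"z":0,"spin":0}
    - {"hand":0,"x":0,"y":0,"z":0,"spin":0}
    - {"hand":0,"x":0,"y":0,"z":0,"spin":0}
    - {"hand":0,"x":0,"y":0,"z":0,"spin":0}
    - {"hand":0,"x":0,"y":0,"z":0,"spin":0}
    - {"hand":0,"x":0,"y":0,"z":0,"spin":0}

```text
clock: 4.25
ee_pos: [0.4681, 0.0726, 0.1143]
tool_rot: [-0.63, 3.077, 0.001]
force: [-0.8, 2.8, 6.1]
gripper_width: 0.0252
grip_force: 45.2
```

Run:
```python
from h import *
tool()
```

```text
clk 4.25 p [0.4681 0.0726 0.1143] yawY 113.13 tilt [0.0011 0.0006] w 0.0252 gf 45.2 F [-0.8  2.8  6.1] q [ 0.06  0.19  2.08  0.    0.87 -1.91]
```

Emit:
step_arm:
  plan:
    - {"hand":0,"x":0,"y":0,"z":-0.4,"spin":0}
    - {"hand":0,"x":0,"y":0,"z":-0.8,"spin":0}
    - {"hand":0,"x":0,"y":0,"z":-0.8,"spin":0.4}
    - {"hand":0,"x":0,"y":0,"z":-0.8,"spin":0.4}
    - {"hand":0,"x":0,"y":0,"z":-0.8,"spin":0.4}
    - {"hand":0,"x":0,"y":0,"z":-0.8,"spin":0.4}
    - {"hand":0,"x":0,"y":0,"z":-0.8,"spin":0.4}
    - {"hand":0,"x":0,"y":0,"z":-0.8,"spin":0.35}
    - {"hand":0,"x":0,"y":0,"z":-0.4,"spin":0}
    - {"hand":0,"x":0,"y":0,"z":0,"spin":0}
    - {"hand":0,"x":0,"y":0,"z":0,"spin":0}

```text
clock: 5.35
ee_pos: [0.4668, 0.0721, 0.2725]
tool_rot: [0.12, -3.138, 0.0]
force: [-0.1, 0.0, -3.4]
gripper_width: 0.0253
grip_force: 44.7
```

Run:
```python
from h import *
s,M=tool(); p=np.array(s['ee_pos'])
mid=np.array([.5950,-.0078]); ry=np.array([-.0755,.9971]); rx=np.array([.9971,.0755])
print('tcp rail',(p[:2]-mid)@rx,(p[:2]-mid)@ry)
hx=-M[:,0]; hy=M[:,1]
for n in ['top','scene','wrist']:
    c=cam(n); Q=cloud(c).reshape(-1,3); 
    if n=='scene': save(c,'s2')
    if n=='wrist': save(c,'w3')
    d=Q-p; r=np.c_[d@hx,d@hy,d[:,2]]
    ok=(abs(r[:,0])<.07)&(abs(r[:,1])<.05)
    for a,b in [(-.125,-.118),(-.10,-.08),(-.024,-.012),(-.07,-.03)]:
        S=r[ok&(r[:,2]>a)&(r[:,2]<b)]
        if len(S)>8: print(n,a,b,len(S),S.mean(0).round(4),np.percentile(S,[2,98],axis=0)[:,:].round(4).tolist())
go([.4608+.0,.1117,.274],94.33)
```

```text
clk 5.35 p [0.4668 0.0721 0.2725] yawY 94.38 tilt [-0.0018 -0.0004] w 0.0253 gf 44.7 F [-0.1  0.  -3.4] q [ 0.06 -0.02  1.95 -0.    1.22 -1.59]
tcp rail -0.12180626791548091 0.08934761432999928
scene -0.1 -0.08 462 [-0.0049 -0.0097 -0.0901] [[-0.0283, -0.0295, -0.0991], [0.0253, 0.0191, -0.0826]]
scene -0.024 -0.012 160 [-0.0062 -0.0077 -0.0187] [[-0.0255, -0.0196, -0.0235], [0.0157, 0.0171, -0.0131]]
scene -0.07 -0.03 223 [-0.0142 -0.0054 -0.0484] [[-0.0223, -0.019, -0.0689], [0.0153, 0.0173, -0.0306]]
wrist -0.1 -0.08 2751 [-0.0133 -0.0006 -0.0906] [[-0.0294, -0.0302, -0.0991], [0.0174, 0.0288, -0.0835]]
wrist -0.024 -0.012 1537 [-0.0112 -0.001  -0.0187] [[-0.0212, -0.0202, -0.0235], [-0.0061, 0.0179, -0.0127]]
wrist -0.07 -0.03 1005 [-0.0159 -0.0005 -0.0389] [[-0.0234, -0.0203, -0.0667], [-0.0101, 0.0181, -0.0303]]
clk 5.5 p [0.4665 0.0722 0.272 ] yawY 94.36 tilt [-0.0031 -0.0003] w 0.0256 gf 44.7 F [ 0.3 -0.4 -2.5] q [ 0.06 -0.02  1.95 -0.    1.22 -1.59]
units xyz [ 0.107  1.594 -0.082] spin 0.004
```

View pics/s2.png

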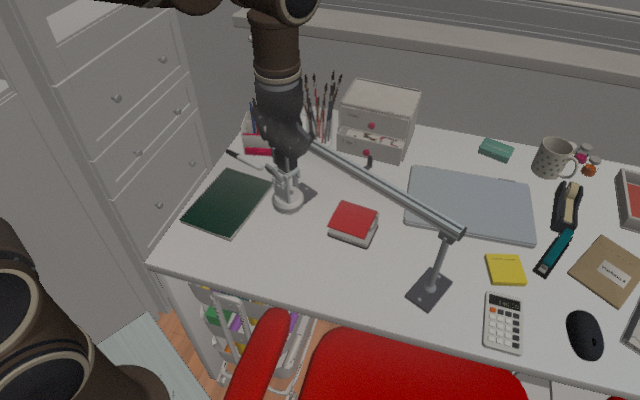

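The scene view shows the lamp held upright at (290,190) with its lever open, on the robot's side of the bar. Next I'll shift sideways, then move in under the roof.

Emit:
step_arm:
  plan:
    - {"hand":0,"x":0,"y":0.5,"z":-0.08,"spin":0}
    - {"hand":0,"x":0,"y":0.7,"z":0,"spin":0}
    - {"hand":0,"x":0,"y":0.44,"z":0,"spin":0}
    - {"hand":0,"x":-0.5,"y":0,"z":0,"spin":0}
    - {"hand":0,"x":-0.8,"y":0,"z":0,"spin":0}
    - {"hand":0,"x":-0.8,"y":0,"z":0,"spin":0}
    - {"hand":0,"x":-0.8,"y":0,"z":0,"spin":0}
    - {"hand":0,"x":-0.7,"y":0,"z":0,"spin":0}
    - {"hand":0,"x":-0.5,"y":0,"z":0,"spin":0}
    - {"hand":0,"x":-0.3,"y":0,"z":0,"spin":0}
    - {"hand":0,"x":0,"y":0,"z":0,"spin":0}
    - {"hand":0,"x":0,"y":0,"z":0,"spin":0}

```text
clock: 6.7
ee_pos: [0.5736, 0.1214, 0.2752]
tool_rot: [0.119, -3.138, 0.0]
force: [-0.3, -0.5, -3.1]
gripper_width: 0.0255
grip_force: 45.0
```

```bash
cat >> h.py <<'E'
mid=np.array([.5950,-.0078]); ry=np.array([-.0755,.9971]); rx=np.array([.9971,.0755])
def rail(Q): return np.c_[(np.atleast_2d(Q)[:,:2]-mid)@rx,(np.atleast_2d(Q)[:,:2]-mid)@ry,np.atleast_2d(Q)[:,2]]
E
python3 - <<'E'
from h import *
s,M=tool(); print('tcp rail',rail(s['ee_pos']))
E
```

```text
clk 6.7 p [0.5736 0.1214 0.2752] yawY 94.34 tilt [-0.0014 -0.0002] w 0.0255 gf 45.0 F [-0.3 -0.5 -3.1] q [ 0.13  0.21  1.69 -0.    1.24 -1.51]
tcp rail [[-0.01160324  0.13046372  0.27518559]]
```

Emit:
step_arm:
  plan:
    - {"hand":0,"x":-0.15,"y":0,"z":0,"spin":0}
    - {"hand":0,"x":-0.15,"y":0,"z":0,"spin":0}
    - {"hand":0,"x":0,"y":0,"z":0,"spin":0}
    - {"hand":0,"x":0,"y":0,"z":0,"spin":0}

```text
clock: 7.1
ee_pos: [0.5816, 0.1221, 0.2757]
tool_rot: [-0.119, 3.139, 0.0]
force: [0.4, -0.1, -3.9]
gripper_width: 0.0257
grip_force: 45.0
```

Emit:
step_arm:
  plan:
    - {"hand":0,"x":-0.04,"y":0,"z":0,"spin":0}
    - {"hand":0,"x":0,"y":0,"z":0,"spin":0}

```text
clock: 7.3
ee_pos: [0.5826, 0.1221, 0.2756]
tool_rot: [-0.119, 3.139, -0.0]
force: [-0.4, -0.3, -3.0]
gripper_width: 0.0255
grip_force: 45.0
```

Emit:
step_arm:
  plan:
    - {"hand":0,"x":-0.04,"y":0,"z":0,"spin":0}
    - {"hand":0,"x":0,"y":0,"z":0,"spin":0}

```text
clock: 7.5
ee_pos: [0.5837, 0.1222, 0.2756]
tool_rot: [-0.119, 3.139, 0.0]
force: [-0.2, 0.3, -3.6]
gripper_width: 0.0256
grip_force: 45.0
```

Emit:
step_arm:
  plan:
    - {"hand":0,"x":-0.04,"y":0,"z":0,"spin":0}
    - {"hand":0,"x":0,"y":0,"z":0,"spin":0}

```text
clock: 7.7
ee_pos: [0.5847, 0.1223, 0.2755]
tool_rot: [-0.119, 3.139, -0.0]
force: [-0.1, 0.5, -3.5]
gripper_width: 0.0254
grip_force: 45.0
```

Emit:
step_arm:
  plan:
    - {"hand":0,"x":-0.04,"y":0,"z":0,"spin":0}
    - {"hand":0,"x":0,"y":0,"z":0,"spin":0}

```text
clock: 7.9
ee_pos: [0.5857, 0.1224, 0.2756]
tool_rot: [-0.119, 3.139, 0.0]
force: [0.6, -0.8, -3.4]
gripper_width: 0.0258
grip_force: 45.0
```

Emit:
step_arm:
  plan:
    - {"hand":0,"x":-0.04,"y":0,"z":0,"spin":0}
    - {"hand":0,"x":0,"y":0,"z":0,"spin":0}

```text
clock: 8.1
ee_pos: [0.5861, 0.1224, 0.2755]
tool_rot: [0.119, -3.138, 0.0]
force: [-1.8, -0.7, -2.6]
gripper_width: 0.0253
grip_force: 45.1
```

Emit:
step_arm:
  plan:
    - {"hand":0,"x":-0.04,"y":0,"z":0,"spin":0}
    - {"hand":0,"x":0,"y":0,"z":0,"spin":0}

```text
clock: 8.3
ee_pos: [0.5865, 0.1224, 0.2754]
tool_rot: [0.119, -3.136, 0.0]
force: [-3.2, -0.8, -0.1]
gripper_width: 0.0256
grip_force: 45.2
```

Contact, with the leg against the bar's near face. I'll back off about 1 mm and lower.

Emit:
step_arm:
  plan:
    - {"hand":0,"x":0.115,"y":0,"z":0,"spin":0}
    - {"hand":0,"x":0,"y":0,"z":0.25,"spin":0}
    - {"hand":0,"x":0,"y":0,"z":0.25,"spin":0}
    - {"hand":0,"x":0,"y":0,"z":0,"spin":0}

```text
clock: 8.7
ee_pos: [0.5842, 0.1222, 0.2613]
tool_rot: [0.119, -3.138, 0.0]
force: [-0.4, -0.3, -4.4]
gripper_width: 0.0255
grip_force: 45.0
```

Emit:
step_arm:
  plan:
    - {"hand":0,"x":0,"y":0,"z":0.15,"spin":0}
    - {"hand":0,"x":0,"y":0,"z":0.15,"spin":0}
    - {"hand":0,"x":0,"y":0,"z":0,"spin":0}

```text
clock: 9.0
ee_pos: [0.5844, 0.1222, 0.2547]
tool_rot: [0.119, -3.138, 0.0]
force: [0.3, -0.4, -3.2]
gripper_width: 0.0258
grip_force: 45.0
```

Emit:
step_arm:
  plan:
    - {"hand":0,"x":0,"y":0,"z":0.12,"spin":0}
    - {"hand":0,"x":0,"y":0,"z":0.08,"spin":0}
    - {"hand":0,"x":0,"y":0,"z":0,"spin":0}

```text
clock: 9.3
ee_pos: [0.5845, 0.1223, 0.2501]
tool_rot: [0.119, -3.139, 0.0]
force: [-1.1, -0.3, -3.6]
gripper_width: 0.0254
grip_force: 45.0
```

Emit:
step_arm:
  plan:
    - {"hand":0,"x":0,"y":0,"z":0.08,"spin":0}
    - {"hand":0,"x":0,"y":0,"z":0,"spin":0}

```text
clock: 9.5
ee_pos: [0.5846, 0.1223, 0.2483]
tool_rot: [0.119, -3.139, 0.0]
force: [-0.7, -0.0, -4.5]
gripper_width: 0.0256
grip_force: 45.0
```

Emit:
step_arm:
  plan:
    - {"hand":0,"x":0,"y":0,"z":0.06,"spin":0}
    - {"hand":0,"x":0,"y":0,"z":0,"spin":0}

```text
clock: 9.7
ee_pos: [0.5846, 0.1223, 0.2468]
tool_rot: [0.119, -3.139, 0.0]
force: [0.1, -0.2, -3.3]
gripper_width: 0.0255
grip_force: 45.0
```

Emit:
step_arm:
  plan:
    - {"hand":0,"x":0,"y":0,"z":0.04,"spin":0}
    - {"hand":0,"x":0,"y":0,"z":0,"spin":0}

```text
clock: 9.9
ee_pos: [0.5849, 0.1223, 0.2463]
tool_rot: [-0.119, 3.139, 0.0]
force: [0.7, 0.4, -2.2]
gripper_width: 0.0251
grip_force: 45.0
```

Seated at the expected height, with the weight partly on the bar. Now the slide towards the flag.

Emit:
step_arm:
  plan:
    - {"hand":0,"x":0,"y":-0.2,"z":0.03,"spin":0}
    - {"hand":0,"x":0,"y":-0.4,"z":0,"spin":0}
    - {"hand":0,"x":0,"y":-0.4,"z":0,"spin":0}
    - {"hand":0,"x":0,"y":-0.4,"z":0,"spin":0}
    - {"hand":0,"x":0,"y":-0.4,"z":0,"spin":0}
    - {"hand":0,"x":0,"y":-0.4,"z":0,"spin":0}
    - {"hand":0,"x":0,"y":-0.2,"z":0,"spin":0}
    - {"hand":0,"x":0,"y":0,"z":0,"spin":0}

```text
clock: 10.7
ee_pos: [0.5899, 0.0612, 0.2462]
tool_rot: [-0.117, 3.138, -0.001]
force: [-0.3, 2.5, 5.3]
gripper_width: 0.026
grip_force: 46.0
```

Emit:
step_arm:
  plan:
    - {"hand":0,"x":0,"y":-0.2,"z":0,"spin":0}
    - {"hand":0,"x":0,"y":-0.4,"z":0,"spin":0}
    - {"hand":0,"x":0,"y":-0.4,"z":0,"spin":0}
    - {"hand":0,"x":0,"y":-0.4,"z":0,"spin":0}
    - {"hand":0,"x":0,"y":-0.3,"z":0,"spin":0}
    - {"hand":0,"x":0,"y":-0.2,"z":0,"spin":0}
    - {"hand":0,"x":0,"y":0,"z":0,"spin":0}

```text
clock: 11.4
ee_pos: [0.5934, 0.0144, 0.2462]
tool_rot: [-0.118, 3.138, -0.0]
force: [-0.1, 3.7, 5.4]
gripper_width: 0.0256
grip_force: 46.1
```

Run:
```python
from h import *
s,M=tool(); print('tcp rail',rail(s['ee_pos']))
t=rail(s['ee_pos'])[0]
for n in ['top','scene','wrist']:
    c=cam(n); P=cloud(c); Q=rail(P.reshape(-1,3)); save(c,n+'4'); np.save(n+'4.npy',P)
    f=(Q[:,0]>.03)&(Q[:,0]<.06)&(abs(Q[:,1]-.015)<.02)&(Q[:,2]>.19)&(Q[:,2]<.235); S=Q[f]
    if len(S)>5: print(n,'flag',len(S),S.mean(0).round(4),np.percentile(S,[3,97],axis=0).round(4).tolist())
    near=(abs(Q[:,0])<.07)&(abs(Q[:,1]-t[1])<.06)
    for nm,a,b in [('puck',.12,.165),('leg',.165,.215),('roof',.223,.236)]:
        S=Q[near&(Q[:,2]>a)&(Q[:,2]<b)]
        if len(S)>8: print(n,nm,len(S),S.mean(0).round(4),np.percentile(S,[2,98],axis=0).round(4).tolist())
```

```text
clk 11.4 p [0.5934 0.0144 0.2462] yawY 94.3 tilt [ 0.0014 -0.    ] w 0.0256 gf 46.1 F [-0.1  3.7  5.4] q [-0.05  0.24  1.71  0.    1.19 -1.7 ]
tcp rail [[8.11591291e-05 2.22326275e-02 2.46217293e-01]]
top puck 198 [-0.0176  0.0279  0.154 ] [[-0.0306, -0.0063, 0.1394], [-0.0025, 0.0534, 0.161]]
top leg 104 [-0.0137  0.0218  0.2048] [[-0.0238, -0.0324, 0.1678], [-0.009, 0.0704, 0.2149]]
top roof 62 [-0.0151  0.0248  0.2278] [[-0.0246, -0.0292, 0.2231], [-0.0019, 0.0521, 0.2356]]
scene flag 65 [0.0417 0.0145 0.2116] [[0.0341, 0.0094, 0.1992], [0.0444, 0.0206, 0.2267]]
scene puck 480 [-0.0108  0.0124  0.1531] [[-0.0299, -0.0075, 0.1357], [0.0238, 0.0444, 0.163]]
scene leg 468 [-0.0088  0.0183  0.1972] [[-0.0226, -0.0324, 0.1667], [0.0431, 0.076, 0.2147]]
scene roof 145 [-0.0046  0.0155  0.2284] [[-0.0282, 0.0028, 0.2232], [0.0428, 0.0711, 0.2357]]
wrist puck 2616 [-0.0166  0.0214  0.1548] [[-0.0293, -0.0082, 0.1405], [0.007, 0.0509, 0.1624]]
wrist leg 2578 [-0.0109  0.0227  0.2062] [[-0.0225, -0.0352, 0.1706], [-0.0076, 0.0796, 0.2148]]
wrist roof 1615 [-0.0106  0.0211  0.2284] [[-0.0203, 0.002, 0.2233], [-0.0057, 0.0401, 0.2355]]
```

Run:
```python
import cv2,numpy as np
s=cv2.imread('pics/scene4.png')[90:240,270:440]; t=cv2.imread('pics/top4.png')[110:260,260:430]
cv2.imwrite('pics/crop4.png',np.hstack([cv2.resize(a,None,fx=2.3,fy=2.3,interpolation=cv2.INTER_CUBIC) for a in (s,t)]))
```

```text
(no output)
```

View pics/crop4.png

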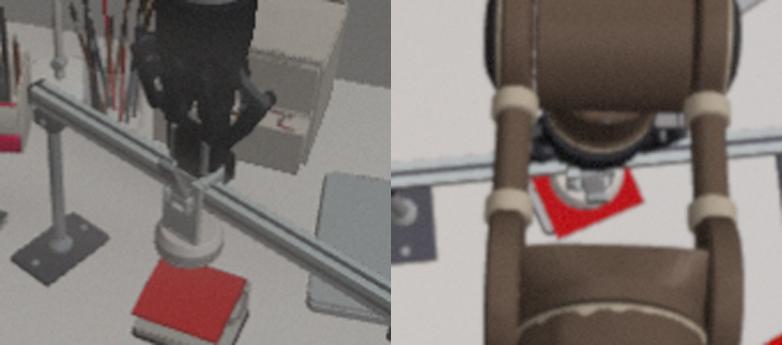

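View pics/wrist4.png

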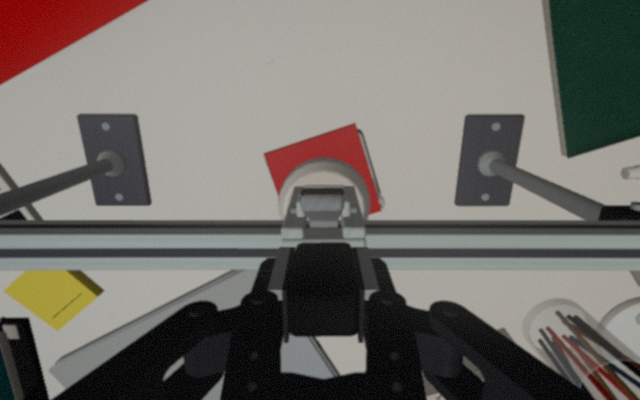

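The scene and wrist views show the lamp seated on the bar, leg at (322,205) in the wrist picture, with the lever open, but the gripper hides the flag. I'll slide 7 mm more to the current best estimate. Then I'll release, rise, and check lamp against flag in one clear view.

Emit:
step_arm:
  plan:
    - {"hand":0,"x":0,"y":-0.14,"z":0,"spin":0}
    - {"hand":0,"x":0,"y":-0.14,"z":0,"spin":0}
    - {"hand":0,"x":0,"y":0,"z":0,"spin":0}
    - {"hand":0.6,"x":0,"y":0,"z":0,"spin":0}
    - {"hand":0.8,"x":0,"y":0,"z":0,"spin":0}
    - {"hand":0.8,"x":0,"y":0,"z":0,"spin":0}
    - {"hand":0.8,"x":0,"y":0,"z":0,"spin":0}
    - {"hand":0.8,"x":0,"y":0,"z":-0.3,"spin":0}
    - {"hand":0.8,"x":0,"y":0,"z":-0.8,"spin":0}
    - {"hand":0.8,"x":0,"y":0,"z":-0.9,"spin":0}
    - {"hand":0.8,"x":0,"y":0,"z":-0.9,"spin":0}
    - {"hand":0.8,"x":0,"y":0,"z":-0.9,"spin":0}

```text
clock: 12.75
ee_pos: [0.5934, 0.008, 0.3417]
tool_rot: [-0.119, 3.139, -0.001]
force: [0.1, 0.3, 0.8]
gripper_width: 0.0681
grip_force: 0.0
```

Emit:
step_arm:
  plan:
    - {"hand":0.8,"x":-0.8,"y":0,"z":0,"spin":0}
    - {"hand":0.8,"x":-0.8,"y":0,"z":0,"spin":0}
    - {"hand":0.8,"x":-0.8,"y":0,"z":0,"spin":0}
    - {"hand":0.8,"x":-0.8,"y":0,"z":0,"spin":0}
    - {"hand":0.8,"x":0,"y":0,"z":0,"spin":0}
    - {"hand":0.8,"x":0,"y":0,"z":0,"spin":0}

```text
clock: 13.35
ee_pos: [0.6729, 0.0141, 0.3401]
tool_rot: [0.119, -3.138, 0.0]
force: [-0.0, 0.3, 1.1]
gripper_width: 0.0688
grip_force: 0.0
```

Run:
```python
from h import *
s,M=tool(); print('tcp rail',rail(s['ee_pos']))
for n in ['top','scene','wrist']:
    c=cam(n); P=cloud(c); Q=rail(P.reshape(-1,3)); save(c,n+'5'); np.save(n+'5.npy',P)
    f=(Q[:,0]>.033)&(Q[:,0]<.06)&(abs(Q[:,1]-.015)<.02)&(Q[:,2]>.19)&(Q[:,2]<.235); S=Q[f]
    if len(S)>5: print(n,'flag',len(S),S.mean(0).round(4),np.percentile(S,[3,97],axis=0).round(4).tolist())
    near=(abs(Q[:,0])<.035)&(abs(Q[:,1]-.015)<.04)
    for nm,a,b in [('puck',.12,.165),('roof',.224,.233),('block',.268,.28)]:
        S=Q[near&(Q[:,2]>a)&(Q[:,2]<b)]
        if len(S)>8: print(n,nm,len(S),S.mean(0).round(4),np.percentile(S,[2,98],axis=0).round(4).tolist(),cv2.minAreaRect(S[:,:2].astype(np.float32)*1000))
```

```text
clk 13.35 p [0.6729 0.0141 0.3401] yawY 94.35 tilt [-0.0011 -0.0002] w 0.0688 gf 0.0 F [-0.   0.3  1.1] q [-0.04  0.34  1.4  -0.    1.41 -1.69]
tcp rail [[0.07933823 0.01599591 0.34014056]]
scene flag 54 [0.0427 0.0149 0.2143] [[0.0394, 0.0089, 0.2013], [0.0446, 0.0215, 0.226]]
scene puck 482 [-0.0113  0.0061  0.1533] [[-0.0301, -0.0147, 0.1372], [0.0239, 0.0383, 0.1634]] ((-4.687984943389893, 10.886825561523438), (50.846641540527344, 61.92815399169922), 52.41490173339844)
scene roof 134 [-0.0049  0.0072  0.2283] [[-0.0278, -0.0037, 0.2244], [0.0178, 0.03, 0.2327]] ((-5.976413726806641, 9.938962936401367), (36.32512283325195, 48.13272476196289), 35.61723327636719)
scene block 109 [-0.003   0.0151  0.2735] [[-0.0098, 0.0034, 0.2689], [0.007, 0.0282, 0.2766]] ((-1.590871810913086, 15.79220199584961), (25.435487747192383, 17.304832458496094), 89.72674560546875)
wrist flag 330 [0.0404 0.0132 0.2077] [[0.0336, 0.0078, 0.199], [0.0448, 0.0186, 0.2272]]
wrist puck 281 [0.0149 0.0157 0.1538] [[-0.0246, -0.013, 0.1474], [0.0324, 0.0428, 0.1589]] ((3.5258827209472656, 14.959059715270996), (58.5479736328125, 60.312950134277344), 89.509033203125)
wrist roof 1618 [0.0022 0.015  0.2282] [[-0.022, -0.0048, 0.2257], [0.0188, 0.0346, 0.2318]] ((-2.1267642974853516, 14.781778335571289), (42.39923095703125, 40.52176284790039), 0.611918568611145)
wrist block 1651 [1.000e-04 1.490e-02 2.738e-01] [[-0.0085, 0.0024, 0.271], [0.0086, 0.0273, 0.2755]] ((0.2793397903442383, 14.82590103149414), (17.69976043701172, 26.424257278442383), 0.018454428762197495)
```

View pics/wrist5.png

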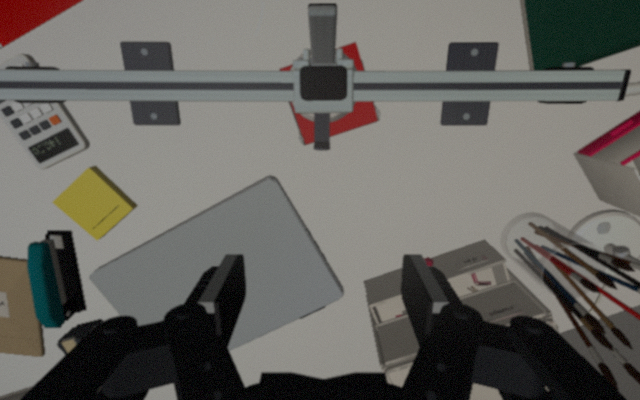

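The wrist view shows everything: block at (324,83), roof and hook spanning columns 293–354, and the flag finger at about (321,130). The lamp is about 1–2 mm too far in +y. I'll refine that at pixel level.

Run:
```python
from h import *
c=cam('wrist'); g=c['pixels'].max(2).astype(float)
Q=rail(cloud(c).reshape(-1,3)).reshape(400,640,3)
def edges(row,lo,hi,dark):
    r=cv2.blur(g[row-2:row+3],(1,5))[2,lo:hi]; d=np.diff(r); 
    a=np.argmin(d) if dark else np.argmax(d); b=np.argmax(d) if dark else np.argmin(d); return lo+a+.5,lo+b+.5
for nm,row,lo,hi,z in [('flag',130,305,340,.215),('flag',142,305,340,.224),('flag',146,305,340,.227),('block',80,294,352,.274),('block',88,294,352,.274),('lip/roof',106,285,362,.226)]:
    e=edges(row,lo,hi,nm!='lip/roof'); p=rail(onplane(c,[[e[0],row],[e[1],row]],z)); print(nm,row,e,p[:,1].round(4),p[:,1].mean().round(4),'x',p[0,0].round(4),'depth z',Q[row,int(np.mean(e)),2].round(4))
print(g[106,285:362].astype(int).tolist())
```

```text
flag 130 (np.float64(313.5), np.float64(329.5)) [0.0079 0.0195] 0.0137 x 0.0326 depth z 0.2002
flag 142 (np.float64(314.5), np.float64(329.5)) [0.0088 0.0194] 0.0141 x 0.0399 depth z 0.2036
flag 146 (np.float64(313.5), np.float64(329.5)) [0.0081 0.0194] 0.0137 x 0.0422 depth z 0.2217
block 80 (np.float64(299.5), np.float64(346.5)) [0.0022 0.0274] 0.0148 x -0.0013 depth z 0.2748
block 88 (np.float64(299.5), np.float64(346.5)) [0.0021 0.0275] 0.0148 x 0.0028 depth z 0.2741
lip/roof 106 (np.float64(353.5), np.float64(289.5)) [ 0.0356 -0.0081] 0.0138 x 0.015 depth z 0.2275
[146, 145, 146, 145, 133, 110, 99, 104, 105, 116, 124, 129, 129, 129, 129, 126, 129, 129, 127, 132, 131, 128, 129, 128, 129, 131, 128, 127, 128, 127, 129, 128, 128, 129, 127, 127, 128, 130, 128, 129, 130, 129, 129, 130, 128, 129, 128, 129, 130, 126, 131, 128, 130, 131, 128, 130, 126, 129, 128, 127, 128, 130, 129, 126, 129, 129, 114, 102, 100, 116, 126, 126, 127, 124, 128, 123, 127]
```

Hook about 1 mm past the flag. I'll go back down with the TCP 1 mm further in -y and let the closing fingers centre it.

Emit:
step_arm:
  plan:
    - {"hand":0.8,"x":0.8,"y":-0.04,"z":0,"spin":0}
    - {"hand":0.8,"x":0.8,"y":0,"z":0,"spin":0}
    - {"hand":0.8,"x":0.8,"y":0,"z":0,"spin":0}
    - {"hand":0.8,"x":0.8,"y":0,"z":0,"spin":0}
    - {"hand":0.8,"x":0,"y":0,"z":0,"spin":0}
    - {"hand":0.8,"x":0,"y":0,"z":0.7,"spin":0}
    - {"hand":0.8,"x":0,"y":0,"z":0.8,"spin":0}
    - {"hand":0.8,"x":0,"y":0,"z":0.8,"spin":0}
    - {"hand":0.8,"x":0,"y":0,"z":0.8,"spin":0}
    - {"hand":0.8,"x":0,"y":0,"z":0.5,"spin":0}
    - {"hand":0.8,"x":0,"y":0,"z":0,"spin":0}
    - {"hand":0.8,"x":0,"y":0,"z":0,"spin":0}

```text
clock: 14.75
ee_pos: [0.594, 0.0071, 0.2507]
tool_rot: [-0.119, 3.139, -0.0]
force: [-0.6, 0.9, 0.2]
gripper_width: 0.0686
grip_force: 0.0
```

Run:
```python
from h import *
s,M=tool(); print('tcp rail',rail(s['ee_pos']))
```

```text
clk 14.75 p [0.594  0.0071 0.2507] yawY 94.34 tilt [ 0.0007 -0.    ] w 0.0686 gf 0.0 F [-0.6  0.9  0.2] q [-0.06  0.24  1.7   0.    1.2  -1.71]
tcp rail [[1.03557940e-04 1.49415163e-02 2.50711658e-01]]
```

Good. Gentle close, reopen, rise, and turn a quarter, with the camera ending on the +y side.

Emit:
step_arm:
  newtons: 20
  plan:
    - {"hand":0,"x":0,"y":0,"z":0,"spin":0}
    - {"hand":0,"x":0,"y":0,"z":0,"spin":0}
    - {"hand":0,"x":0,"y":0,"z":0,"spin":0}
    - {"hand":0,"x":0,"y":0,"z":0,"spin":0}
    - {"hand":0,"x":0,"y":0,"z":0,"spin":0}
    - {"hand":0,"x":0,"y":0,"z":0,"spin":0}
    - {"hand":0,"x":0,"y":0,"z":0,"spin":0}

```text
clock: 15.45
ee_pos: [0.5942, 0.0074, 0.2514]
tool_rot: [-0.119, 3.137, 0.0]
force: [1.0, 2.3, 6.1]
gripper_width: 0.0253
grip_force: 26.3
```

Emit:
step_arm:
  plan:
    - {"hand":0.8,"x":0,"y":0,"z":0,"spin":0}
    - {"hand":0.8,"x":0,"y":0,"z":0,"spin":0}
    - {"hand":0.8,"x":0,"y":0,"z":0,"spin":0}
    - {"hand":0.8,"x":0,"y":0,"z":0,"spin":0}
    - {"hand":0.8,"x":0,"y":0,"z":-0.3,"spin":0}
    - {"hand":0.8,"x":0,"y":0,"z":-0.8,"spin":0}
    - {"hand":0.8,"x":0,"y":0,"z":-0.9,"spin":0}
    - {"hand":1,"x":0,"y":0,"z":-0.9,"spin":0}
    - {"hand":1,"x":0,"y":0,"z":-0.7,"spin":0}

```text
clock: 16.35
ee_pos: [0.594, 0.007, 0.3425]
tool_rot: [-0.119, 3.137, -0.0]
force: [0.3, 0.2, -0.3]
gripper_width: 0.0855
grip_force: 0.0
```

Emit:
step_arm:
  plan:
    - {"hand":1,"x":0,"y":0,"z":0,"spin":0.95}
    - {"hand":1,"x":0,"y":0,"z":0,"spin":0.95}
    - {"hand":1,"x":0,"y":0,"z":0,"spin":0.95}
    - {"hand":1,"x":0,"y":0,"z":0,"spin":0.95}
    - {"hand":1,"x":0,"y":0,"z":0,"spin":0.95}
    - {"hand":1,"x":0,"y":0,"z":0,"spin":0.95}
    - {"hand":1,"x":0,"y":0,"z":0,"spin":0.95}
    - {"hand":1,"x":0,"y":0,"z":0,"spin":0.95}
    - {"hand":1,"x":0,"y":0,"z":0,"spin":0.95}
    - {"hand":1,"x":0,"y":0,"z":0,"spin":0.95}
    - {"hand":1,"x":0,"y":0,"z":0,"spin":0.95}
    - {"hand":1,"x":0,"y":0,"z":0,"spin":0.8}

```text
clock: 17.55
ee_pos: [0.5935, 0.007, 0.3408]
tool_rot: [2.141, 2.298, 0.0]
force: [-0.8, 0.0, -0.3]
gripper_width: 0.0851
grip_force: 0.0
```

Emit:
step_arm:
  plan:
    - {"hand":1,"x":0,"y":-0.5,"z":0,"spin":0}
    - {"hand":1,"x":0,"y":0,"z":0,"spin":0}
    - {"hand":1,"x":0,"y":0,"z":0,"spin":0}

```text
clock: 17.85
ee_pos: [0.5806, 0.0061, 0.3406]
tool_rot: [2.134, 2.305, 0.0]
force: [-0.4, 0.8, 0.4]
gripper_width: 0.0854
grip_force: 0.0
```

Run:
```python
from h import *
s,M=tool(); print('tcp rail',rail(s['ee_pos']))
for n in ['scene','wrist']:
    c=cam(n); save(c,n+'6'); Q=rail(cloud(c).reshape(-1,3))
    f=(Q[:,0]>.033)&(Q[:,0]<.06)&(abs(Q[:,1]-.015)<.02)&(Q[:,2]>.19)&(Q[:,2]<.235); S=Q[f]
    if len(S)>5: print(n,'flag',len(S),np.percentile(S,[3,97],axis=0).round(4).tolist())
    near=(abs(Q[:,0])<.035)&(abs(Q[:,1]-.015)<.04)
    for nm,a,b in [('roof',.224,.233),('block',.268,.28)]:
        S=Q[near&(Q[:,2]>a)&(Q[:,2]<b)]
        if len(S)>8: print(n,nm,len(S),np.percentile(S,[2,98],axis=0).round(4).tolist(),cv2.minAreaRect(S[:,:2].astype(np.float32)*1000))
go(list(mid-.012*rx+.0150*ry)+[.248],4.33)
```

```text
clk 17.85 p [0.5806 0.0061 0.3406] yawY 4.42 tilt [ 0.0005 -0.    ] w 0.0854 gf 0.0 F [-0.4  0.8  0.4] q [-0.06  0.15  1.63 -0.    1.36 -0.14]
tcp rail [[-0.01329791  0.01497253  0.34064244]]
scene flag 52 [[0.0406, 0.0091, 0.2016], [0.0439, 0.0212, 0.2272]]
scene roof 129 [[-0.028, -0.0039, 0.2244], [0.0168, 0.0301, 0.2324]] ((-5.105540752410889, 9.273805618286133), (35.19987487792969, 46.13267135620117), 35.81319046020508)
scene block 112 [[-0.0105, 0.0027, 0.2684], [0.0067, 0.0275, 0.2765]] ((-1.0503435134887695, 15.796249389648438), (19.95819854736328, 26.000242233276367), 3.4006054401397705)
wrist flag 337 [[0.0336, 0.0084, 0.1991], [0.0448, 0.0195, 0.2272]]
wrist roof 1238 [[-0.0222, -0.0041, 0.2244], [0.0184, 0.0342, 0.2322]] ((-4.027750015258789, 14.563301086425781), (45.85448455810547, 39.69678497314453), 0.5152434706687927)
wrist block 1183 [[-0.009, 0.0029, 0.2697], [0.0083, 0.0271, 0.2754]] ((-0.07736015319824219, 14.588798522949219), (18.026060104370117, 25.978450775146484), 0.4527283012866974)
clk 17.95 p [0.581  0.0062 0.3406] yawY 4.39 tilt [ 0.0007 -0.    ] w 0.0854 gf 0.0 F [-0.   0.1  0.6] q [-0.06  0.15  1.63  0.    1.36 -0.14]
units xyz [1.000e-03 3.300e-02 3.704e+00] spin 0.008
```

View pics/wrist6.png

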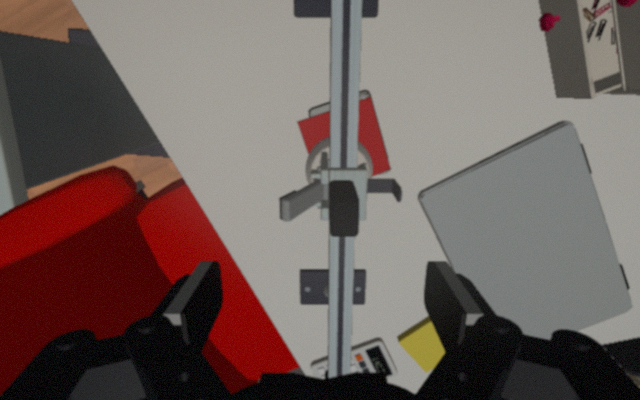

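The wrist view shows the lever open at (300,202), the block at (344,205) and the flag at (390,188), all on one line, so the hook is centred to under 1 mm. Now I'll descend around lever and block.

Emit:
step_arm:
  plan:
    - {"hand":1,"x":0,"y":0,"z":0.4,"spin":0}
    - {"hand":1,"x":0,"y":0,"z":0.8,"spin":0}
    - {"hand":1,"x":0,"y":0,"z":0.8,"spin":0}
    - {"hand":1,"x":0,"y":0,"z":0.8,"spin":0}
    - {"hand":1,"x":0,"y":0,"z":0.5,"spin":0}
    - {"hand":1,"x":0,"y":0,"z":0.35,"spin":0}
    - {"hand":1,"x":0,"y":0,"z":0,"spin":0}
    - {"hand":1,"x":0,"y":0.28,"z":0,"spin":0}
    - {"hand":1,"x":0,"y":0,"z":0,"spin":0}
    - {"hand":1,"x":0,"y":0,"z":0,"spin":0}

```text
clock: 18.95
ee_pos: [0.589, 0.0067, 0.2502]
tool_rot: [2.135, 2.303, 0.002]
force: [-1.0, -0.2, -0.5]
gripper_width: 0.0855
grip_force: 0.0
```

Run:
```python
from h import *
s,M=tool(); print('tcp rail',rail(s['ee_pos']))
```

```text
clk 18.95 p [0.589  0.0067 0.2502] yawY 4.35 tilt [ 0.0021 -0.0001] w 0.0855 gf 0.0 F [-1.  -0.2 -0.5] q [-0.06  0.23  1.72  0.    1.19 -0.14]
tcp rail [[-0.00488697  0.01489602  0.25017289]]
```

Emit:
step_arm:
  newtons: 60
  plan:
    - {"hand":0,"x":0,"y":0,"z":0,"spin":0}
    - {"hand":0,"x":0,"y":0,"z":0,"spin":0}
    - {"hand":0,"x":0,"y":0,"z":0,"spin":0}
    - {"hand":0,"x":0,"y":0,"z":0,"spin":0}
    - {"hand":0,"x":0,"y":0,"z":0,"spin":0}
    - {"hand":0,"x":0,"y":0,"z":0,"spin":0}
    - {"hand":0,"x":0,"y":0,"z":0,"spin":0}
    - {"hand":0,"x":0,"y":0,"z":0,"spin":0}
    - {"hand":0,"x":0,"y":0,"z":0,"spin":0}
    - {"hand":0,"x":0,"y":0,"z":0,"spin":0}

```text
clock: 19.95
ee_pos: [0.5888, 0.0068, 0.2498]
tool_rot: [2.135, 2.303, 0.003]
force: [-0.7, 0.7, 4.6]
gripper_width: 0.0252
grip_force: 58.5
```

Run:
```python
from h import *
s,M=tool(); print('tcp rail',rail(s['ee_pos']))
for n in ['scene','wrist']:
    c=cam(n); save(c,n+'7'); Q=rail(cloud(c).reshape(-1,3))
    f=(Q[:,0]>.033)&(Q[:,0]<.06)&(abs(Q[:,1]-.015)<.02)&(Q[:,2]>.19)&(Q[:,2]<.235); S=Q[f]
    if len(S)>5: print(n,'flag',len(S),np.percentile(S,[3,97],axis=0).round(4).tolist())
    near=(abs(Q[:,0])<.035)&(abs(Q[:,1]-.015)<.04)
    for nm,a,b in [('puck',.12,.165),('roof',.224,.233),('block',.268,.28)]:
        S=Q[near&(Q[:,2]>a)&(Q[:,2]<b)]
        if len(S)>8: print(n,nm,len(S),np.percentile(S,[2,98],axis=0).round(4).tolist())
s,w=[cv2.imread(f'pics/{n}7.png') for n in ('scene','wrist')]
cv2.imwrite('pics/crop7.png',np.hstack([cv2.resize(s[90:240,290:440],(380,380)),cv2.resize(w[130:320,220:420],(400,380))]))
```

```text
clk 19.95 p [0.5888 0.0068 0.2498] yawY 4.34 tilt [0.0023 0.0002] w 0.0252 gf 58.5 F [-0.7  0.7  4.6] q [-0.06  0.23  1.72  0.    1.19 -0.14]
tcp rail [[-0.00504547  0.01502114  0.24977984]]
scene flag 56 [[0.04, 0.0091, 0.2006], [0.0444, 0.0209, 0.2272]]
scene puck 487 [[-0.0321, -0.0149, 0.1364], [0.0222, 0.0372, 0.1635]]
scene roof 124 [[-0.0179, -0.0045, 0.2243], [0.016, 0.0332, 0.232]]
scene block 126 [[-0.0319, 0.0029, 0.2685], [0.0132, 0.0197, 0.2791]]
wrist flag 795 [[0.0337, 0.0087, 0.199], [0.0448, 0.0198, 0.227]]
wrist puck 1500 [[-0.0301, 0.0101, 0.1426], [0.0305, 0.0428, 0.1612]]
wrist roof 1916 [[-0.0158, 0.0185, 0.2246], [0.0172, 0.0344, 0.2323]]
wrist block 4871 [[-0.0244, 0.0036, 0.2685], [0.0145, 0.0273, 0.2788]]
```

View pics/crop7.png

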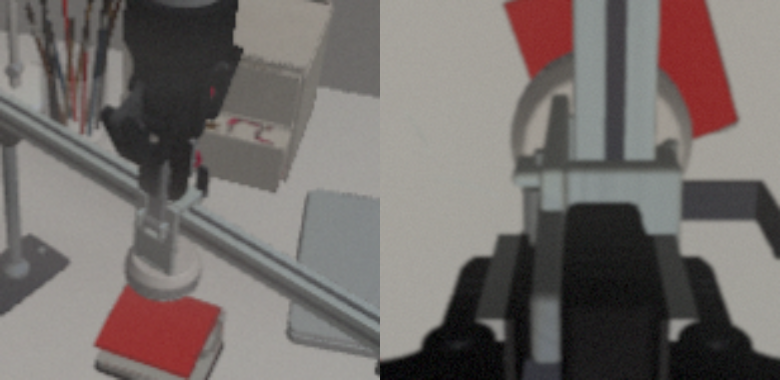

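The crops show the lever upright and flat against the block, both held between the pads, with the lamp seated on the bar. The roof centre (0.0144) is in line with the flag (0.0142). Handing in.

```bash
python3 -c "
from h import *
tool(); print(manip.close_job())"
```

```text
clk 20.05 p [0.5888 0.0068 0.2498] yawY 4.34 tilt [0.0022 0.0002] w 0.0256 gf 58.5 F [-0.5 -0.1  5.5] q [-0.06  0.23  1.72  0.    1.19 -0.14]
the job is handed in; nothing more can be done
None
```

I hooked the lamp on about 115 mm to the side of the flag with its lever open, slid it to within about 1 mm of the flag's centre, and squeezed the lever shut. I handed the job in at about 20 s with the fingers still holding lever and block at about 58 N and the hole punch untouched; no verdict came back.

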